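# Set a vial to dry under nitrogen

### The job

Put the rinsed, uncapped amber vial on to dry: pluck it out of the pocket tray and stand it gently, upright, on the small ring mark in the middle of the drying station's round white plate, and let go of it. Then swing the nitrogen nozzle in to its stop so that it is centred over the vial's mouth, and only after that turn the gas valve from closed to half open, at 45 degrees (the green marks). Do not drop or tip the vial, and leave the capped vials and the solvent bottle as they are.

Things in the scene. Friction and masses are not known exactly. Their poses are not given: they have to be found in the camera images.
- open_vial: The vial to dry: amber glass, open at the top (no cap), 28 mm diameter and 95 mm tall, about 50 g (varies). Straight body up to 77 mm, then a shoulder and a 23 mm wide neck from 83 to 95 mm. Origin: centre of its underside; z up along its axis. It starts in one of the tray's pockets, sunk 26 mm, so 69 mm of it stands above the tray.
- vial_mouth (a point): Centre of the open vial's mouth (18 mm wide), 95 mm above its underside.
- tray: Blue pocket tray fixed to the table, 146 mm (its x) by 212 mm (its y), 32 mm high (with a foot flange 160 by 226 mm, 5 mm high), with 2 rows (x = -33, +33 mm) of 3 round pockets (y = -66, 0, +66 mm), 31 mm wide and 26 mm deep. Origin: centre of its underside, on the table; z up. Four pockets hold vials (one open, three capped), two are empty; the free gap between neighbouring vials is at least 38 mm.
- capped_a: Capped amber vial with a white screw cap and a white paper band, 28 mm diameter, 97 mm tall, standing in a pocket. Origin: centre of its underside. Leave it alone.
- capped_b: As capped_a. Leave it alone.
- capped_c: As capped_a. Leave it alone.
- solvent_bottle: Amber bottle with a blue cap, 72 mm diameter, 150 mm tall, on the table left of the tray. Origin: centre of its underside. Leave it alone.
- station: Nitrogen drying station fixed to the table: white housing 220 mm (its x) by 280 mm (its y), top 45 mm above the table. On it: a round white plate (112 mm wide), behind it (+x) a 14 mm column carrying the nozzle arm, and at the right (-y) a brass gas valve. Origin: centre of the housing's underside; z up.
- plate_mark (a point): Centre of the ring marks on the white plate, on its flat top surface, 58 mm above the table; station frame (-35, +60, 58) mm. The small black ring mark is 37 mm wide inside, 42 mm outside, so the 28 mm vial stands well within it; there is no recess.
- swing_axis (a point): On the vertical swing axis of the nozzle arm, at the height of its tube (190 mm); station frame (85, 60, 190) mm; axes as the station's.
- nozzle_arm (a joint): Swing angle of the nozzle arm about the vertical axis through swing_axis, rad. 0: at its stop, the nozzle above plate_mark (the arm points to the station's -x). Growing (up to 1.5): swung out counter-clockwise seen from above, towards the station's -y side. A light friction (about 0.5 N at the nozzle) holds it wherever it is left. It starts swung out by 0.9 to 1.3.
- nozzle_knob (a point): Centre of the upright black grip knob on the nozzle head, 18 mm diameter and 30 mm tall (208 to 238 mm above the table; this point at 224 mm), straight above the nozzle, 120 mm from the swing axis. The 12 mm arm tube runs below it (top at 196 mm), and the 22 mm nozzle head reaches up to 202 mm. Axes turn with the arm; x points from knob to swing axis.
- nozzle_tip (a point): Lower end of the nozzle's 4 mm needle, 164 mm above the table (11 mm above the mouth of a vial standing on the plate), straight below the knob.
- valve (a joint): Angle of the valve handle about the vertical axis, rad: 0 closed (bar along the station's x, across the pipe, at the red marks), 0.785 half open (bar at the green marks), 1.571 fully open (bar along the station's y, in line with the pipe). Opens counter-clockwise seen from above; friction about 0.06 N m holds it. It starts closed.
- valve_handle (a point): On the valve's axis in the green bar handle, 70 mm long, 12 mm wide, 22 mm tall (96 to 118 mm above the table; this point at 109 mm). The bar is centred on the axis. Below it a flat scale disc, 84 mm wide, has its top at 80 mm. Axes turn with the bar; x is along the bar.

How it is judged:
By the outcome, as a careful person would: the job done as asked, in the order asked, and still so for the second after the job is handed in, with the robot touching nothing.
It also fails if it takes over 67 s, if anything falls off the work surface, if the arm or the gripper's body presses on something with over 40 N, if the wrist force passes 120 N, or if a joint passes its speed limit or range.

### The arm

A 6-joint arm with a two-finger parallel gripper is mounted at the origin on the work surface. World frame = base frame: x ahead of the robot, y to its left, z up, the work surface at z = 0. Lengths are in mm, angles in rad, forces in N, time in s.
With the tool pointing down it reaches from about 275 to 825 mm from the base axis. Payload 5.2 kg.
Tool frame: the origin (TCP) lies at the very end of the fingers, on their centre line; the grasp point (between the pads) lies 19 mm behind it; z points along the fingers, y is the direction in which the jaws open and shut (so a half turn about z gives the same grasp; the last joint's range is limited). The gripper opens to 93 mm and grips with 3 to 60 N. Pads are 15 mm wide; open, the fingers measure 128 mm over their backs; the gripper's body (75 mm by 188 mm) begins 65 mm behind the grasp point.
Start: joints at [-0.203, 0.259, 1.535, -0, 1.348, -0.203], TCP at [550.005, 0.023, 218.653] pointing down, gripper open.
Joint ranges: [-3.14, 3.14], [-0.91, 2.08], [0.19, 2.58], [-1.22, 4.36], [0.22, 2.71], [-3.12, 3.12]. Speed limits (rad/s): [2.57, 2.57, 3.14, 3.14, 3.14, 3.14].

### API

Orientations are given as [roll, pitch, yaw] about the fixed x, y, z axes, in that order (R = Rz(yaw) Ry(pitch) Rx(roll)).
In Python, from bench import robot gives the robot as it stands. The module is installed in compiled form; this text tells all that it offers. Calls block until the motion is done:
- robot.move_ptp(position, orientation): joint-space move of the TCP to a pose.
- robot.move_linear(position, ori=None, speed=150, f_stop=None): straight line of the TCP; ori=None keeps the orientation; speed is the mean speed in mm/s. With f_stop (N) it stops when the force on the tool has changed by that much, and returns True; else False.
- robot.move_j(angles): joint-space move.
- robot.move_gripper(opening): opening from 0.0 (shut) to 1.0 (fully open); the grip force is fixed at half the most; returns when the fingers have stopped.
- robot.sleep(seconds).
- robot.inverse_kinematics(position, orientation): joint angles nearest the present ones, or None.
- robot.get_image(name): name is "scene" or "side" or "wrist"; returns a dict with "img" (400x640x3 uint8, blue, green, red), "fovy" (degrees; the focal length in pixels is half the picture's height over the tangent of half this angle, whatever the lens; pixels are square), "cx", "cy" (the principal point, pixels), "eye" and "orientation" of the camera in the world. Camera axes: x right, y down, z forward; pixel columns grow to the right and rows downward; lengths in mm; the calibration is good to about 2 mm. The wrist camera is an equidistant fisheye: a pixel r from the principal point sees the ray r / f radians off the axis. A picture is of the moment at which its call begins. There is no depth.
A pose or a line that the arm cannot do raises robot.MotionError and nothing moves.
- robot.hand_in(): hands the job in, once; it reports no verdict.
Readings, each from a call of its own:
- robot.current_t(): time.
- robot.current_qpos(): joint angles.
- robot.current_joint_vel(): joint speeds.
- robot.current_joint_efforts(): joint torques, N m.
- robot.current_tcp_pos(): TCP position.
- robot.current_eef_rot(): TCP orientation.
- robot.current_contact_force(): force on the tool from outside, world axes, zero at the start.
- robot.current_ft_torque(): the same for the moment, N m.
- robot.current_gripper_width(): opening from 0.0 (shut) to 1.0 (fully open).
Only numpy, scipy, OpenCV 4.12 (cv2) and the standard library are available. Lean on these libraries where they do the work, as an engineer would, in place of code of your own. Each camera call takes 0.05 s, during which the arm holds its last target. There are 200 camera calls.

## Working session

There is one attempt and no reset: what is moved stays moved. The work goes in short steps, each a Python script; the robot and the scene stay as the last script left them, time stands still between calls to the robot, and variables do not carry over. Pictures are saved under pics/ and viewed, about 8 in all and at most 12, crops included, and the job is handed in when it is done.

```bash
mkdir -p pics
cat > h.py <<'E'
import numpy as np, cv2
from bench import robot
from scipy.spatial.transform import Rotation as R
def snap(n,f):
    d=robot.get_image(n); cv2.imwrite(f'pics/{f}.png',d['img'])
    np.save(f'pics/{f}.npy',{k:v for k,v in d.items() if k!='img'},allow_pickle=True); return d
def cam(f): return np.load(f'pics/{f}.npy',allow_pickle=True).item()
def rot(d):
    o=np.array(d['orientation'],float)
    return o if o.shape==(3,3) else R.from_euler('xyz',o).as_matrix()
def world(d,u,v,z,fish=False):
    f=200/np.tan(np.radians(d['fovy'])/2); x=u-d['cx'];y=v-d['cy']
    if fish:
        r=np.hypot(x,y)+1e-9; t=r/f; ray=np.array([x/r*np.sin(t),y/r*np.sin(t),np.cos(t)])
    else: ray=np.array([x/f,y/f,1])
    w=rot(d)@ray; e=np.array(d['eye'],float); return e+w*(z-e[2])/w[2]
def pix(d,p,fish=False):
    f=200/np.tan(np.radians(d['fovy'])/2); q=rot(d).T@(np.array(p,float)-np.array(d['eye'],float))
    if fish:
        r=np.hypot(q[0],q[1])+1e-9; t=np.arctan2(r,q[2]); return d['cx']+f*t*q[0]/r, d['cy']+f*t*q[1]/r
    return d['cx']+f*q[0]/q[2], d['cy']+f*q[1]/q[2]
E
python3 - <<'E'
from h import *
for n in('scene','side','wrist'):
    d=snap(n,n+'0'); print(n,{k:v for k,v in d.items() if k!='img'})
print(robot.current_eef_rot(), robot.current_t())
E
```

```text
scene {'fovy': 49.37444750775977, 'cx': 320.52774531853606, 'cy': 201.61249669869858, 'eye': array([1197.40198434,  728.05286198,  705.23435784]), 'orientation': array([-2.10980998, -0.00589551,  2.34726613])}
side {'fovy': 49.24874039030775, 'cx': 320.40949144323577, 'cy': 205.3119575530045, 'eye': array([-139.2174937 ,  772.63435986,  735.46187992]), 'orientation': array([-2.11303899,  0.0251329 , -2.39230726])}
wrist {'fovy': 65.70646984690485, 'cx': 323.55602361758315, 'cy': 199.47688395129973, 'eye': array([549.45278125,  81.43249692, 382.54743898]), 'orientation': array([ 2.84978206e+00,  1.36831944e-03, -1.58559517e-03])}
[-3.14020987e+00 -2.75942655e-04  1.57081179e+00] 0.15
```

View pics/scene0.png

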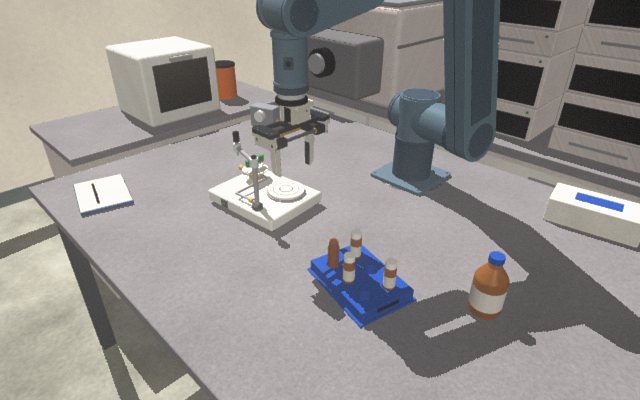

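View pics/wrist0.png

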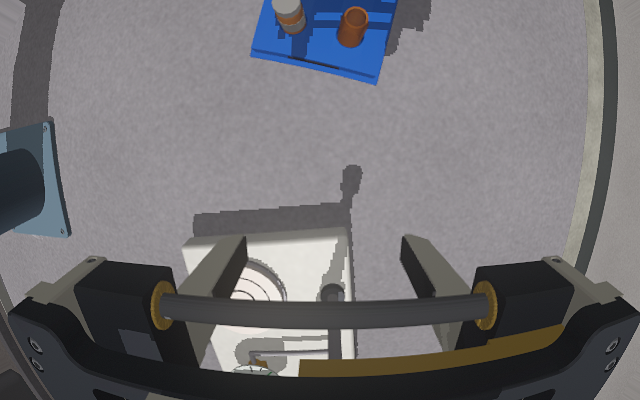

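The wrist view shows the open vial's mouth at about (355,15) and the plate at about (250,290), partly hidden. In the scene view the vial's top is at (334,240), the plate's centre at (286,189) and the column's top at (254,158). I'll turn these into positions.

Run:
```python
from h import *
w=cam('wrist0');s=cam('scene0')
print('mouth w',world(w,355,17,101,True),'s',world(s,334,240,101))
print('plate s',world(s,286,189,58),'w',world(w,248,296,58,True))
print('col s',world(s,254,158,200))
print('housing corners w',[world(w,*p,45,True).round() for p in((184,240),(350,229))])
print('housing s',[world(s,*p,45).round() for p in((210,190),(278,213),(320,194),)])
print('tray corners w',[world(w,*p,32,True).round() for p in((252,52),(375,80))])
im=cv2.imread('pics/scene0.png')
a=cv2.resize(im[120:230,195:335],None,fx=5.5,fy=5.5,interpolation=cv2.INTER_CUBIC)
cv2.imwrite('pics/sc_crop.png',a[:600,:800])
```

```text
mouth w [577.49503029 168.24604151 101.        ] s [577.51707639 168.67481172 101.        ]
plate s [ 443.72942577 -154.2099694    58.        ] w [ 451.76053089 -145.18146331   58.        ]
col s [ 555.98547523 -150.76312412  200.        ]
housing corners w [array([369., -74.,  45.]), array([580., -56.,  45.])]
housing s [array([ 599., -333.,   45.]), array([537., -84.,  45.]), array([376., -76.,  45.])]
tray corners w [array([468., 150.,  32.]), array([607., 116.,  32.])]
```

View pics/sc_crop.png

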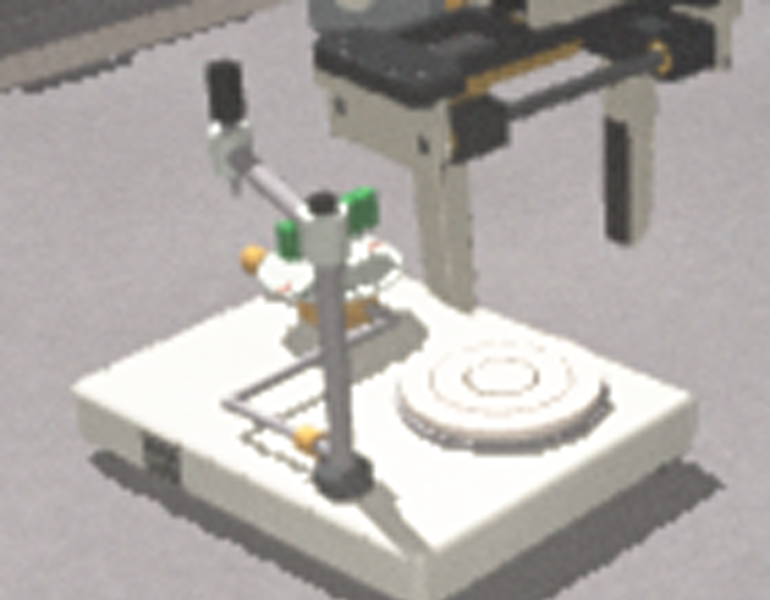

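The crop shows the ring's centre at full-image pixel (286.3,188.5), the knob at (236,136), the column's cap at (253.5,156), and the bar closed on its disc. Both cameras put the mouth at (577,168). Next I'll look from above the station.

Run:
```python
from h import *
s=cam('scene0')
for n,u,v,z in(('ring',286.3,188.5,58),('knob',235.9,136.4,224),('cap',253.5,156.4,202),('colbase',257.7,205.5,48),('c++',273.2,220.9,45),('c-+',320.8,192.4,45),('c+-',208.6,190.5,45)): print(n,world(s,u,v,z).round(1))
robot.move_ptp([480,-270,340],[3.1416,0,1.5708])
snap('wrist','w1'); print(robot.current_tcp_pos(),robot.current_t())
```

```text
ring [ 441.  -155.9   58. ]
knob [ 533.3 -260.4  224. ]
cap [ 553.2 -156.3  202. ]
colbase [ 555.1 -152.4   48. ]
c++ [572.9 -62.3  45. ]
c-+ [367.3 -80.7  45. ]
c+- [ 603.5 -332.9   45. ]
[ 480.29518029 -268.65980484  339.27198532] 1.3667
```

View pics/w1.png

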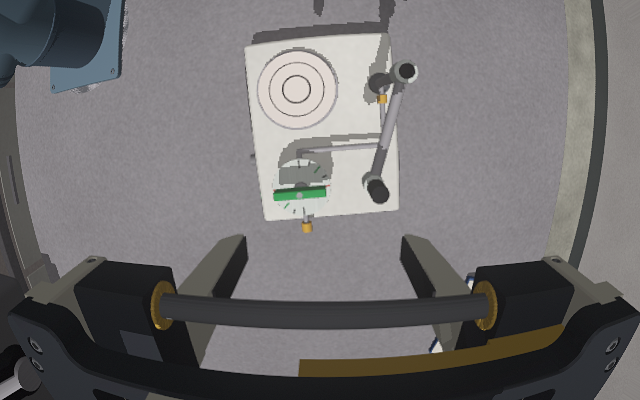

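From above: ring centre (296.5,90), column cap (406,71), knob top (378,191) and green bar from (274,195) to (326,191).

Run:
```python
from h import *
d=cam('w1'); s=cam('scene0')
im=cv2.imread('pics/w1.png')
hsv=cv2.cvtColor(im,cv2.COLOR_BGR2HSV); m=cv2.inRange(hsv,(50,150,60),(80,255,255)); m[:180]=0;m[205:]=0
n,l,st,c=cv2.connectedComponentsWithStats(m); k=1+st[1:,4].argmax(); r=cv2.minAreaRect(np.argwhere(l==k)[:,::-1].astype(np.float32)); print(c[k],r)
W=lambda u,v,z:world(d,u,v,z,True)
ring=W(296.5,90,58);cap=W(406,71,202);knob=W(378,191,238)
g=W(*c[k],118)
b=W(326,191,118)-W(274,195,118)
print('ring',ring,'cap',cap,'knob',knob,'green',g,'bar yaw',np.arctan2(b[1],b[0]),np.linalg.norm(b[:2]))
a=(cap-ring)[:2];print('axis',np.linalg.norm(a),'yaw',np.arctan2(a[1],a[0]),'arm',np.linalg.norm((knob-cap)[:2]))
C=[W(*p,45) for p in((246,46),(388,33),(265,220),(398,210))]
for p in C: print(p.round(1))
for i,j in((0,1),(2,3),(2,0),(3,1)):
  e=(C[j]-C[i])[:2]; print(np.linalg.norm(e),np.arctan2(e[1],e[0])-(0 if (i,j) in((0,1),(2,3)) else np.pi/2))
q=(knob-cap)[:2]; print('arm ang',np.arctan2(q[1],q[0]))
```

```text
[318.5 196. ] ((318.5, 196.0), (7.0, 0.0), 180.0)
ring [ 441.43238882 -159.40288771   58.        ] cap [ 560.37868117 -147.24664101  202.        ] knob [ 528.67414918 -259.53532446  238.        ] green [ 473.10740474 -298.66056326  118.        ] bar yaw 0.07735733536681663 68.1282689420837
axis 119.56585966246244 yaw 0.1018458569218018 arm 116.67872890597502
[364.8 -87.6  45. ]
[575.  -68.7  45. ]
[ 385.9 -359.4   45. ]
[ 598.3 -342.8   45. ]
211.0530371653761 0.08962445863654983
213.11052171862977 0.07802632795576689
272.7078562909352 0.07731356257896871
275.161956904426 0.08484891836793995
arm ang -1.8459813855374296
```

Run:
```python
from h import *
d=cam('w1'); print('valve c',world(d,300,193,118,True), world(d,*((np.array([274,195])+[326,191])/2),118,True))
for p,y in(([441.3,-157.5,97],3.2266),([441.3,-157.5,240],3.2266)): print(robot.inverse_kinematics(p,[np.pi,0,y]))
robot.move_ptp([577.5,168.4,200],[3.1416,0,2.116])
robot.move_gripper(0.48)
x=snap('wrist','w2'); print(robot.current_tcp_pos(),robot.current_t(),robot.current_gripper_width(),robot.current_qpos())
im=x['img'].copy()
for t in np.arange(0,6.3,.4):
    u,v=pix(x,[577.5+11.5*np.cos(t),168.4+11.5*np.sin(t),101],True); cv2.circle(im,(int(u),int(v)),1,(0,255,0),-1)
cv2.imwrite('pics/w2o.png',im)
```

```text
valve c [ 449.14403341 -294.58900516  118.        ] [ 449.14403341 -294.58900516  118.        ]
[-0.58153703  0.23858784  1.89180693  0.          1.01119788 -2.23734071]
[-0.58153703  0.09552293  1.68316087  0.          1.36290886 -2.23734071]
[577.47656699 168.46001474 199.99088514] 4.0583 0.4771762334277316 [ 9.86162902e-02  3.63097293e-01  1.43445774e+00 -4.14267336e-05
  1.34406380e+00 -4.46702306e-01]
```

View pics/w2o.png

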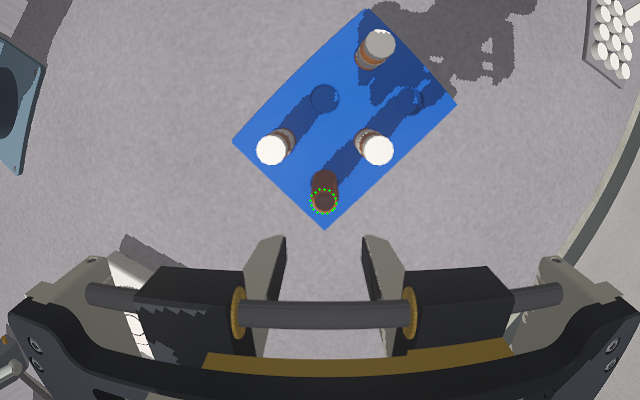

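The predicted rim (green dots) sits right on the mouth at (323,201), and the jaws clear the neighbouring vials. I'll grasp it now.

Run:
```python
from h import *
print(robot.move_linear([577.5,168.4,46],speed=90,f_stop=8), robot.current_tcp_pos())
robot.move_gripper(0.0); print('w',robot.current_gripper_width()*93, robot.current_contact_force(), robot.current_tcp_pos())
robot.move_linear([577.5,168.4,150],speed=80)
print('w',robot.current_gripper_width()*93, robot.current_contact_force())
robot.move_linear([577.5,168.4,260],speed=200)
robot.move_ptp([441.3,-157.5,260],[3.1416,0,3.2266])
robot.move_linear([441.3,-157.5,130],speed=100)
robot.sleep(.3)
snap('wrist','w3');snap('scene','s3');snap('side','d3')
print(robot.current_tcp_pos(),robot.current_t(),robot.current_gripper_width()*93, robot.current_contact_force())
a=cv2.resize(cv2.imread('pics/s3.png')[100:225,195:345],None,fx=3,fy=3,interpolation=cv2.INTER_CUBIC)
d=cam('d3'); u,v=map(int,pix(d,[441,-157,80])); print(u,v)
u0=max(0,u-60);v0=max(0,v-70)
b=cv2.resize(cv2.imread('pics/d3.png')[v0:v0+125,u0:u0+110],None,fx=3,fy=3,interpolation=cv2.INTER_CUBIC)
h=min(len(a),len(b)); cv2.imwrite('pics/c3.png',np.hstack([a[:h],b[:h]]))
```

```text
False [577.90177461 168.44287636  46.58792604]
w 26.782846536654116 [-0.05369876 -0.67028015  1.6871064 ] [577.60600386 168.40472108  46.20542642]
w 26.84010350658673 [-0.00074691 -0.35596655 -0.09650626]
[ 441.32756364 -157.52543802  130.07851662] 11.975 26.96522816034824 [ 0.20656319 -0.67086136 -0.88257635]
398 205
```

View pics/c3.png

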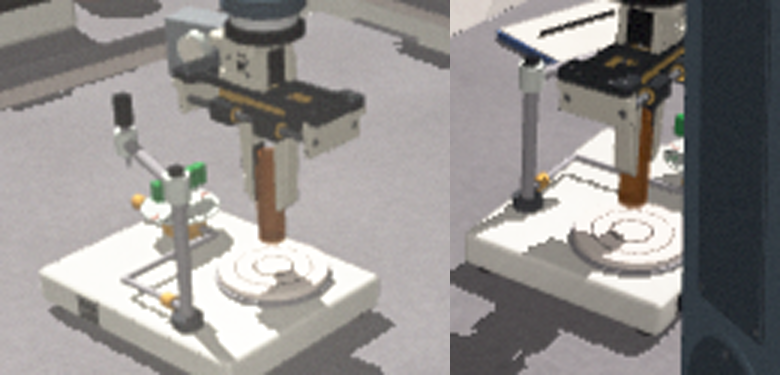

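The vial hangs upright over the ring. I'll lower it until it touches, then release.

Run:
```python
from h import *
robot.move_linear([441.3,-157.5,104],speed=60)
print(robot.move_linear([441.3,-157.5,95],speed=10,f_stop=2.0), robot.current_tcp_pos(),robot.current_contact_force())
robot.move_gripper(0.5); robot.sleep(.3)
robot.move_linear([441.3,-157.5,200],speed=100)
x=snap('wrist','w4');snap('scene','s4')
print(robot.current_tcp_pos(),robot.current_t())
im=x['img'].copy()
for c,z,r,col in(((441.3,-157.5),58,18.5,(0,0,255)),((441.3,-157.5),153,11.5,(0,255,0))):
  for t in np.arange(0,6.3,.3):
    u,v=pix(x,[c[0]+r*np.cos(t),c[1]+r*np.sin(t),z],True); cv2.circle(im,(int(u),int(v)),0,col,-1)
a=cv2.resize(im[60:260,200:440],None,fx=1.75,fy=1.75,interpolation=cv2.INTER_CUBIC)
b=cv2.resize(cv2.imread('pics/s4.png')[110:225,200:330],None,fx=2.9,fy=350/115,interpolation=cv2.INTER_CUBIC)
h=min(len(a),len(b)); cv2.imwrite('pics/c4.png',np.hstack([a[:h],b[:h]]))
```

```text
True [ 441.33290646 -157.51632734   98.13723753] [-1.17026989  0.4077375   4.255196  ]
[ 440.88444471 -157.26190117  199.26398915] 15.3167
```

View pics/c4.png

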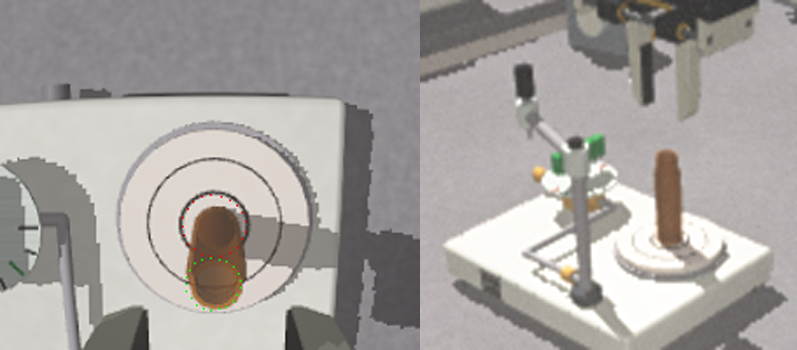

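The vial stands upright inside the ring, maybe a few mm off centre. I'll measure that numerically.

Run:
```python
from h import *
from scipy.optimize import least_squares
d=cam('w4'); g=cv2.cvtColor(cv2.imread('pics/w4.png'),cv2.COLOR_BGR2GRAY).astype(np.float32)
W=lambda u,v,z:world(d,u,v,z,True)
# radial scan in the plate plane about the nominal centre: find dark ring points
c=np.array([440.,-157.5])
for it in range(3):
  P=[];rr=np.arange(32,48,.25)
  for t in np.arange(0,2*np.pi,.06):
    uv=np.array([pix(d,[c[0]+r*np.cos(t),c[1]+r*np.sin(t),58],True) for r in rr],np.float32)
    p=cv2.remap(g,uv[:,:1],uv[:,1:],cv2.INTER_LINEAR).ravel()
    if p.min()<np.median(p)-25 and p.std()<45: r=rr[p.argmin()];P.append(c+r*np.array([np.cos(t),np.sin(t)]))
  P=np.array(P); s=least_squares(lambda q:np.hypot(*(P-q[:2]).T)-q[2],[*c,39],loss='soft_l1'); c=s.x[:2]
print('middle ring',s.x,len(P),'resid',np.abs(s.fun).mean())
im=cv2.imread('pics/w4.png')
cv2.imwrite('pics/z4.png',cv2.resize(im[150:245,275:370],None,fx=6,fy=6,interpolation=cv2.INTER_CUBIC))
```

```text
middle ring [ 440.12866843 -157.71525717   38.96785491] 89 resid 0.3463160069404791
```

View pics/z4.png

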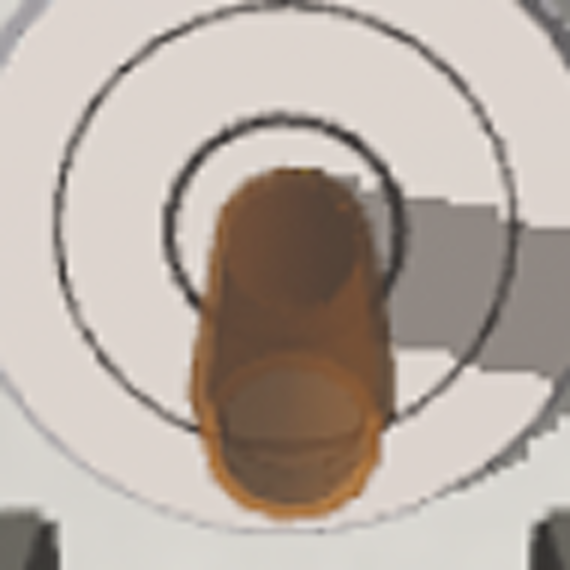

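The middle ring fits at (440.1,−157.7) with radius 39.0 mm. The vial's base shows about 2.5 mm towards +x and 1 mm towards +y of centre, inside the ring. A gentle re-grasp will correct it.

Run:
```python
from h import *
robot.move_linear([441.3,-157.5,98.5],speed=70,f_stop=6)
robot.move_gripper(0.0); print('w',robot.current_gripper_width()*93)
robot.move_linear([441.3,-157.5,103],speed=20)
p=np.array([439.1,-158.6]); robot.move_linear([*p,103],speed=20)
print(robot.move_linear([*p,95],speed=10,f_stop=2.0), robot.current_tcp_pos(),robot.current_contact_force())
robot.move_gripper(0.5); robot.sleep(.3)
robot.move_linear([*p,200],speed=100)
snap('wrist','w5'); print(robot.current_t())
im=cv2.imread('pics/w5.png')
cv2.imwrite('pics/z5.png',cv2.resize(im[150:245,275:370],None,fx=5,fy=5,interpolation=cv2.INTER_CUBIC))
d=cam('w1');print(world(d,378,191,238,True))
```

```text
w 27.201916158673757
True [ 439.13095627 -158.59266489   98.6167466 ] [-0.06290358  0.0273872   4.61778363]
20.6167
[ 528.67414918 -259.53532446  238.        ]
```

View pics/z5.png

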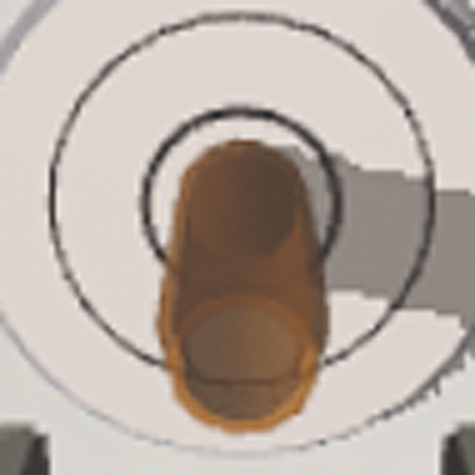

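The vial now sits centred in the ring (back gap about 7.4 mm against the ideal 7). Next I'll swing the nozzle with the jaws loosely around the knob.

```bash
cat >> h.py <<'E'
Y0=0.085; AX=np.array([440.1,-157.7])+120*np.array([np.cos(Y0),np.sin(Y0)])
def kp(t,z=212): a=np.pi+Y0+t; return [*(AX+120*np.array([np.cos(a),np.sin(a)])),z],[np.pi,0,Y0+t]
E
python3 - <<'E'
from h import *
robot.move_linear([439.1,-158.6,290],speed=200)
robot.move_gripper(0.42)
robot.move_ptp(*kp(1.21,290))
print(kp(1.21),robot.move_linear(kp(1.21)[0],speed=80,f_stop=3),robot.current_tcp_pos())
robot.move_gripper(0.26); print('w',robot.current_gripper_width()*93,robot.current_contact_force())
for t in np.linspace(1.06,0.1,8):
    p,o=kp(t); st=robot.move_linear(p,o,speed=60,f_stop=6)
    print(round(t,2),st,robot.current_contact_force().round(1))
    if st: break
print(robot.current_tcp_pos(),robot.current_t())
snap('wrist','w6');snap('scene','s6')
a=cv2.resize(cv2.imread('pics/s6.png')[90:225,195:345],None,fx=4,fy=4,interpolation=cv2.INTER_CUBIC);cv2.imwrite('pics/c6.png',a)
E
```

```text
([np.float64(526.9891702503735), np.float64(-262.97731635107766), 212], [3.141592653589793, 0, 1.295]) False [ 527.32353779 -263.22838592  212.62910001]
w 24.274871141304782 [ 0.04857551 -1.3538206   1.26019036]
1.06 False [0.7 0.7 0.2]
0.92 False [ 0.9  0.2 -1.1]
0.79 False [-0.3  0.6 -0.1]
0.65 False [ 0.6  0.1 -0.4]
0.51 False [-0.  -0.4 -0.7]
0.37 False [-0.6  0.1 -0.2]
0.24 False [ 0.4 -0.3  0.4]
0.1 False [0.2 0.2 0.1]
[ 441.91125793 -169.93284186  212.02863912] 28.3
```

View pics/c6.png

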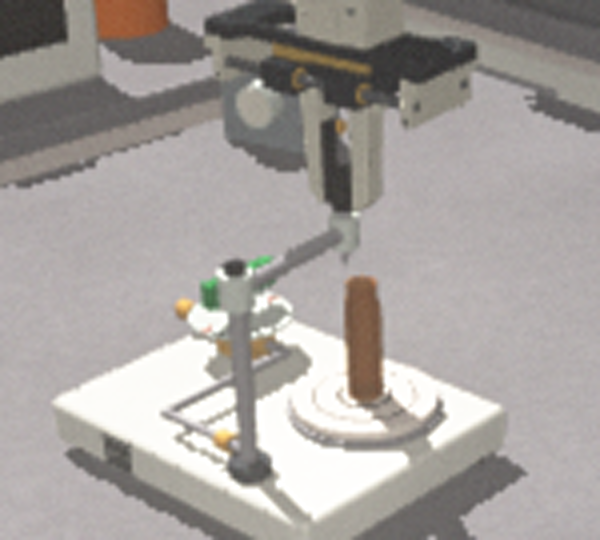

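The nozzle has followed the jaws and is almost over the vial. I'll push it slowly onto its stop, back off and rise.

Run:
```python
from h import *
p,o=kp(0); robot.move_linear(p,o,speed=30,f_stop=5)
p,_=kp(-0.1); st=robot.move_linear(p,o,speed=12,f_stop=4)
q=np.array(robot.current_tcp_pos()); n=np.array([-np.sin(Y0),np.cos(Y0)])
print('stop',st,'past nominal tangential',(q[:2]-np.array(kp(0)[0])[:2])@n,robot.current_contact_force())
q[:2]-=2.8*n; robot.move_linear(q,speed=20); print(robot.current_contact_force())
q[2]=300; robot.move_linear(q,speed=120)
snap('wrist','w7');snap('scene','s7');print(robot.current_t(),robot.current_tcp_pos())
d=cam('s7'); k=np.array(kp(0)[0]); print('pred knob',pix(d,[*k[:2],224]),'tip',pix(d,[*k[:2],164]),'mouth',pix(d,[*k[:2],153]))
print('IK valve',robot.inverse_kinematics([449,-295,101],[np.pi,0,Y0+np.pi/2]),robot.inverse_kinematics([449,-295,101],[np.pi,0,Y0]))
a=cv2.resize(cv2.imread('pics/s7.png')[110:225,200:330],None,fx=3,fy=3,interpolation=cv2.INTER_CUBIC)
b=cv2.resize(cv2.imread('pics/w7.png')[60:260,180:460],None,fx=1.4,fy=345/200,interpolation=cv2.INTER_CUBIC)
cv2.imwrite('pics/c7.png',np.hstack([a,b]))
```

```text
stop True past nominal tangential 2.2222422368512342 [ 0.66757801 -1.22273318  1.02950948]
[ 0.35106264 -0.44764289  0.01699603]
30.7 [ 439.5976078  -157.97898743  299.00078632]
pred knob (np.float64(284.1146453294553), np.float64(137.4113739728723)) tip (np.float64(284.87415818990246), np.float64(156.55073192205276)) mouth (np.float64(285.0094362330683), np.float64(159.95967339710765))
IK valve [-0.78902166  0.34477953  1.72536677  0.          1.07144636 -0.87402166] [-7.89021657e-01  3.44779527e-01  1.72536677e+00 -4.44089210e-16
  1.07144636e+00  6.96774669e-01]
```

View pics/c7.png

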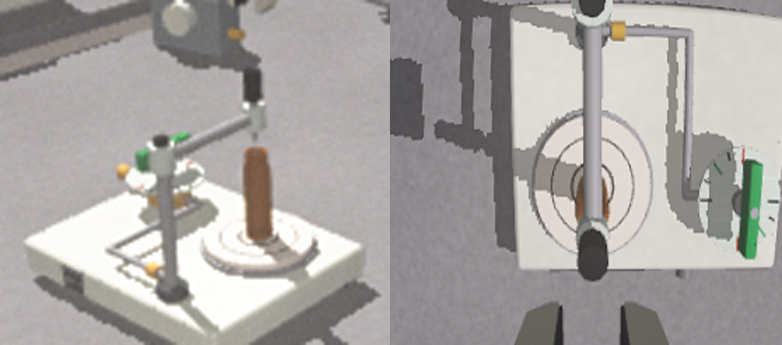

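The arm lies radially over the plate, with the knob straight above the vial. The stop was felt 2.2 mm past nominal, and about 3 mm of jaw play was expected. The valve bar's centre shows at about (441,182) in the full wrist image.

Run:
```python
from h import *
d=cam('w7')
im=cv2.imread('pics/w7.png'); hsv=cv2.cvtColor(im,cv2.COLOR_BGR2HSV)
m=cv2.inRange(hsv,(50,120,90),(80,255,255)); m[:, :400]=0
m=cv2.morphologyEx(m,cv2.MORPH_CLOSE,np.ones((7,7),np.uint8))
n,l,st,c=cv2.connectedComponentsWithStats(m); k=1+st[1:,4].argmax()
box=cv2.boxPoints(cv2.minAreaRect(np.argwhere(l==k)[:,::-1].astype(np.float32))); print('box',box.round(1).tolist())
print('screw',world(d,440.7,183,118,True),'knob',world(d,324.3,214,238,True),'cap',world(d,322.9,65,202,True))
s=cam('scene0'); print('scene bar', world(s,(195+355/5.5+195-40/5.5+0)/2 if 0 else 195+326/5.5,120+220/5.5,118))
for e in box: print(world(d,*e,118,True).round(1))
```

```text
box [[432.8999938964844, 208.60000610351562], [438.20001220703125, 153.6999969482422], [446.6000061035156, 154.5], [441.29998779296875, 209.39999389648438]]
screw [ 447.78293656 -297.8517419   118.        ] knob [ 439.99196208 -157.41495036  238.        ] cap [ 556.44869961 -146.55729516  202.        ]
scene bar [ 460.35148315 -281.20156448  118.        ]
[ 414.8 -293.8  118. ]
[ 482.6 -288.5  118. ]
[ 483.  -299.5  118. ]
[ 414.7 -305.3  118. ]
```

The knob measures (440.0,−157.4), so the nozzle is over the mark to within 1 mm. Now the valve.

Run:
```python
from h import *
o=[np.pi,0,Y0]; c=[448.8,-296.3]
robot.move_ptp([*c,290],o)
robot.move_linear([*c,140],speed=120)
print(robot.move_linear([*c,93],speed=60,f_stop=5),robot.current_tcp_pos())
robot.move_gripper(0.0); robot.sleep(.2)
print('w',robot.current_gripper_width()*93,robot.current_contact_force(),robot.current_ft_torque(),robot.current_tcp_pos())
print(robot.current_t())
```

```text
True [ 448.32988641 -295.87159882   95.69254818]
w 12.074122050868114 [-1.311517   -5.72597485  4.0004688 ] [-0.86377504  0.14610793  0.05060728] [ 448.90956174 -298.3298142    96.24403307]
33.975
```

The bar is gripped at 12.1 mm with a light side load, which I'll null before turning it to 45°.

Run:
```python
from h import *
robot.move_linear([448.8,-298.5,96],[np.pi,0,Y0],speed=20); robot.sleep(.2)
print(robot.current_tcp_pos(),robot.current_contact_force().round(1),robot.current_ft_torque().round(2),robot.current_eef_rot())
q0=np.array(robot.inverse_kinematics([448.8,-298.5,96],[np.pi,0,Y0]))
for t in np.linspace(.157,.785,5):
    q=q0.copy(); q[5]-=t; robot.move_j(q)
    print(round(t,2),robot.current_contact_force().round(1),robot.current_ft_torque().round(2),robot.current_eef_rot()[2].round(3))
robot.sleep(.3); print(robot.current_tcp_pos(),robot.current_contact_force().round(1),robot.current_eef_rot(),robot.current_t())
```

```text
[ 448.91709732 -298.44166796   96.24817312] [0.1 1.1 6.9] [0.19 0.24 0.07] [ 3.14158173e+00 -2.73651974e-04  8.51353365e-02]
0.16 [-0.9  1.2  8.1] [0.28 0.26 0.07] 0.243
0.31 [-0.6  1.8  6.4] [0.35 0.25 0.07] 0.4
0.47 [-1.1  2.9  6.1] [0.36 0.31 0.04] 0.557
0.63 [-1.2  2.4  7.2] [0.39 0.3  0.05] 0.714
0.78 [-1.7  2.5  8.3] [0.42 0.33 0.03] 0.871
[ 448.6621451  -297.91041683   96.2440529 ] [-2.4  2.3  8.3] [-3.14082045e+00 -4.68918106e-04  8.70258405e-01] 36.1583
```

Run:
```python
from h import *
p=np.array(robot.current_tcp_pos())
robot.move_gripper(0.3); robot.sleep(.2)
p[2]=290; robot.move_linear(p,speed=120)
robot.move_ptp([480,-270,340],[3.1416,0,1.5708]); robot.sleep(.3)
snap('wrist','w8');snap('scene','s8');print(robot.current_t(),robot.current_contact_force())
d=cam('w8'); im=cv2.imread('pics/w8.png'); hsv=cv2.cvtColor(im,cv2.COLOR_BGR2HSV)
m=cv2.inRange(hsv,(50,120,90),(80,255,255)); m[:140]=0; m[240:]=0
m=cv2.morphologyEx(m,cv2.MORPH_CLOSE,np.ones((5,5),np.uint8))
n,l,st,c=cv2.connectedComponentsWithStats(m); k=1+st[1:,4].argmax()
P=np.array([world(d,x,y,118,True)[:2] for y,x in np.argwhere(l==k)])
w,v=np.linalg.eigh(np.cov(P.T)); print('bar ang rel station deg',np.degrees(np.arctan2(v[1,1],v[0,1])-Y0)%180,P.mean(0),st[k])
a=cv2.resize(cv2.imread('pics/s8.png')[110:225,200:330],None,fx=3,fy=3,interpolation=cv2.INTER_CUBIC)
b=cv2.resize(im[20:230,240:420],None,fx=2,fy=345/210,interpolation=cv2.INTER_CUBIC)
cv2.imwrite('pics/c8.png',np.hstack([a,b]))
```

```text
39.6833 [0.08557975 0.66528449 0.0230309 ]
bar ang rel station deg 43.61739120646471 [ 459.42813264 -282.29621961] [297 173  22  22 183]
```

View pics/c8.png

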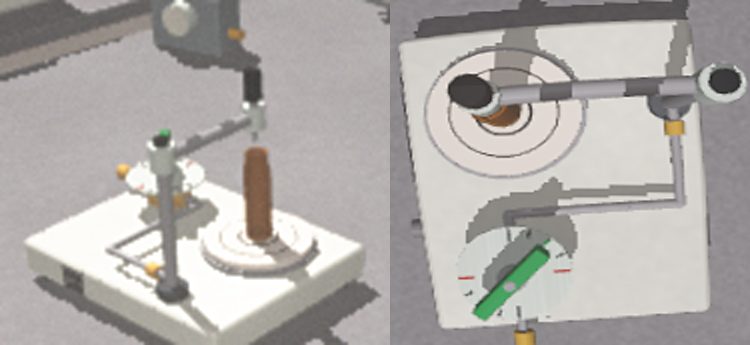

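```bash
python3 -c "
from h import *
robot.hand_in(); print(robot.current_t())"
```

```text
the job is handed in; nothing more can be done
the job is handed in; nothing more can be done
```

The vial is on the drying plate, the nozzle is over it, the gas valve is half open, and I've handed the job in. The robot clock read 39.7 s (limit 67 s) at the last reading before that. No verdict was reported.

- **Vial:** I took the open vial from its pocket, set it down until I felt contact and let go. The first placing looked about 2.5 mm off centre, so I re-gripped it and shifted it. The next picture shows it upright and centred in the small ring to within about 1 mm.
- **Nozzle:** I swung it in until the stop was felt, then backed off and released it. The knob measured (440.0, −157.4) mm and the ring centre (440.1, −157.7) mm. The final picture shows it still there.
- **Valve:** I gripped the bar and turned it 0.785 rad after the nozzle was in. The gripper's own reading showed 45°. The picture measurement gave 43.6°, but it caught only half of the bar, and the green marks are hidden beneath it.

**Checks that disagreed:**
- **Lowering onto the valve:** the move stopped 3 mm early on its force limit, for a reason I did not find. An upward force of about 6–8 N remained while turning, and it was gone after release.
- **Other items:** the capped vials were not touched as far as I know, and I never went near the solvent bottle. I did not take a separate final picture of either.

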